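# Hold the reference cell in the light barrier's beam

### The job

The light barrier on the rail is about to be taught its clear reference: first swing the lever of the emitter's lock ring over until it is fully home at the locked mark. Then take the stoppered glass cell, the tallest piece in the blue rack, by its two frosted faces only, and hold it upright in the middle of the light path, centred between the two lenses with its clear windows square to them, without touching the emitter or receiver with it. The job finishes while you are holding it there: do not put it down or let go, and leave everything else on the bench where it is.

Things in the scene. Friction and masses are not known exactly. Their poses are not given: they have to be found in the camera images.
- stand: Light-barrier test stand, fixed to the bench: an aluminium rail 340 mm long (along its y), 50 mm wide, 20 mm high. Origin on the bench under the middle of the gap between the lenses; +y points along the beam from receiver to emitter, z up. A low sensor amplifier, 34 mm high, lies behind the rail at x = 60 to 96 mm.
- emitter_lens (a point): Middle of the emitter's lens face, 45 mm from the beam centre. From it along the stand's +y: lens nose 30 mm in diameter and 17 long, the lock ring, an index flange 46 in diameter at 33 to 38 mm, a tube, and a black finned head 50 in diameter at 59 to 109 mm.
- receiver_lens (a point): Middle of the receiver's lens face, 45 mm from the beam centre on the -y side. Behind it a lens nose 30 mm in diameter and 31 long, then a grey housing 42 wide, 56 long and 46 high, its top 113 mm above the bench.
- beam_centre (a point): The middle of the light path: midway between the two lens faces (90 mm apart), on the beam axis, 90 mm above the bench. Axes as the stand's: y runs along the beam. The beam is about 6 mm thick. Nothing stands in the gap but the rail below, 20 mm high.
- ring_axis (a point): Centre of the lock ring, on the beam axis 70 mm from the beam centre towards the emitter, 90 mm above the bench; axes as the stand's. The ring is 41 mm in diameter and 14 mm wide and turns about the stand's y axis.
- lock_ring (a joint): Angle of the lock ring, rad: 0 = fully open, with its lever leaning 0.6 rad from upright to the stand's +x side (away from the robot); 1.2 = locked, at the end stop, with its lever leaning 0.6 rad to the -x side, in line with the bold mark on the flange. It turns stiffly (about 0.12 N m, some 3 N at the lever) and stays where it is left; it starts within 0.3 of open.
- lever_tip (a point): Outer end of the lock ring's steel lever, 54 mm from the ring's axis. The lever sticks out radially from the ring, 33 mm long beyond it, 7 mm thick (9 mm at its rounded end) in the direction it swings, 10 mm wide along the beam.
- locked_mark (a point): Where the end of the lever is when the ring is fully locked.
- rack: Blue plastic rack 60 x 172 x 18 mm high, fixed, origin under its centre, row along its y. Three equal pockets 12 mm deep, 55 mm apart along y, hold the three test pieces loosely, in any order, each with its long side along the row.
- cell: The stoppered glass cell, 20 mm (its x, between the frosted faces) by 30 mm (its y, between the clear windows) by 50 mm high, plus a white stopper 12 mm in diameter and 7 mm high on top. About 55 g. Origin at the centre of its underside, z up. In the rack its underside is 6 mm above the bench. The whitish frosted faces are the two broad ones, 30 mm wide; the clear windows are the two narrow ends.
- cell_centre (a point): Centre of the glass cell, 25 mm above its underside, axes as the cell's.
- frosted_a: Frosted side wall of the cell on its +x side, a face 29 x 50 mm, 10 mm from the cell's axis; may be touched. Its origin and axes are the cell's own.
- frosted_b: Frosted side wall of the cell on its -x side, likewise; may be touched. Its origin and axes are the cell's own.
- window_a: Clear window of the cell on its +y end, 16 mm wide, 50 mm high, 15 mm from the cell's axis; not to be touched by the robot. Its origin and axes are the cell's own.
- window_b: Clear window of the cell on its -y end, likewise; not to be touched by the robot. Its origin and axes are the cell's own.
- stopper: The cell's white stopper, 12 mm in diameter, 7 mm high, on the middle of its top; not to be touched by the robot. Its origin and axes are the cell's own.
- block_low: Black plastic blank, 20 x 30 mm and 30 mm high, in a rack pocket; leave alone. Origin at the centre of its underside.
- block_mid: Aluminium aperture block, 20 x 30 mm and 40 mm high, in a rack pocket; leave alone. Origin at the centre of its underside.
- spool_a: Blue spool of solder wire standing on its flange, 60 mm in diameter, 42 mm high; leave alone. Origin under its centre.
- spool_b: Metal spool of solder wire standing on its flange, 60 mm in diameter, 42 mm high; leave alone. Origin under its centre.
- screwdriver: Screwdriver, 180 mm long, lying on the bench; leave alone.
- cutters: Flush cutters with blue handles, about 155 x 56 mm and 14 mm high, lying on the bench; leave alone. Origin at the root of the handles.
Things that resemble listed ones, but are neither listed nor needed, are in the scene too. Leave any yellow look-alike of the rack alone.

How it is judged:
On the way, in this order (a step that is already met when the one before it is completed fails the run):
1. the lock ring is turned home to its locked mark (value of joint lock_ring above 1.1 rad), for 0.2 s.
2. the cell is lifted clear of the rack, gripped on both frosted faces (z of cell in the frame of rack above 0.03 m and contact force between the fingers and frosted_a above 2 N and contact force between the fingers and frosted_b above 2 N), for 0.2 s.
At the end, for the whole second after the job is handed in: Ring within 0.1 rad of its locked stop; cell held still on both frosted faces (over 2 N each), carried by nothing else, its centre within 5 mm sideways, 12 mm in height and 15 mm along the beam of the beam centre, upright and square to the beam within 0.14 rad (value of joint lock_ring above 1.1 rad and x of cell_centre in the frame of beam_centre between -0.005 and 0.005 m and y of cell_centre in the frame of beam_centre between -0.015 and 0.015 m and z of cell_centre in the frame of beam_centre between -0.012 and 0.012 m and angle between the y axis of cell and the y axis of beam_centre, either way round below 0.14 rad and angle between cell's own z axis and vertical below 0.14 rad and linear speed of cell below 0.02 m/s and contact force between the fingers and frosted_a above 2 N and contact force between the fingers and frosted_b above 2 N and contact force between cell and stand below 0.1 N and contact force between cell and rack below 0.1 N); the arm keeps its last pose, push and grip.
It fails at once if the robot touches a clear window or the stopper of the cell (contact force between any of the fingers, the arm and window_a above 0.5 N or contact force between any of the fingers, the arm and window_b above 0.5 N or contact force between any of the fingers, the arm and stopper above 0.5 N).
It fails at once if the cell knocks against the stand, its emitter or receiver (contact force between cell and stand above 0.5 N).
It fails at once if the cell is dropped or put down on the bench (height (world z) of cell_centre below 0.027 m).
It fails at once if another thing on the bench is moved more than 20 mm (distance of any of block_low, block_mid, spool_a, spool_b, screwdriver, cutters from where it was at the start of the episode above 0.02 m).
It also fails if it takes over 51 s, if anything falls off the work surface, if the arm or the gripper's body presses on something with over 40 N, if the wrist force passes 120 N, or if a joint passes its speed limit or range.

### The arm

A 6-joint arm with a two-finger parallel gripper is mounted at the origin on the work surface. World frame = base frame: x ahead of the robot, y to its left, z up, the work surface at z = 0. Lengths are in m, angles in rad, forces in N, time in s.
With the tool pointing down it reaches from about 0.25 to 0.775 m from the base axis. Payload 4 kg.
Tool frame: the origin (TCP) lies midway between the tips of the shut fingers; the grasp point (between the pads) lies 19 mm behind it; y points along the fingers, x is the direction in which the jaws open and shut, and the axes are right-handed (so a half turn about y gives the same grasp; the last joint's range is limited). The gripper opens to 94 mm and grips with 3 to 60 N. Pads are 16 mm wide; open, the fingers measure 119 mm over their backs; the gripper's body (75 mm by 177 mm) begins 78 mm behind the grasp point.
Start: joints at [1.034, 0.087, 1.371, -0, 1.684, -0.103], TCP at [0.231, 0.499, 0.206] pointing down, gripper open.
Joint ranges: [-3.1, 3.1], [-0.76, 2.03], [0.27, 2.55], [-1.08, 4.22], [0.17, 2.65], [-2.57, 2.57]. Speed limits (rad/s): [2.79, 2.79, 3.14, 3.14, 3.14, 3.14].

### API

Orientations are given as [roll, pitch, yaw] about the fixed x, y, z axes, in that order (R = Rz(yaw) Ry(pitch) Rx(roll)).
In Python, from bench import robot, snapshot, camera_info, ticket gives the robot as it stands.
- The arm moves only by the shell command python3 -m creep 'ROWS'. ROWS is JSON, a list of rows, each an object with "slide": the shift along the tool's x, y, z in mm, a list of three; "roll": the turn about the tool's y in degrees; "grip": the closure, from 0 (fully open) to 1 (shut). In form: [{"slide": [x, y, z], "roll": roll, "grip": grip}, ...]. A call has 1 to 20 rows; each row is the pose to reach, as a shift and turn from the pose commanded when the call began, along the tool's axes at that moment; what a row does not reach only later rows make up. A row lasts 1/12 s, in which the tool goes at most 41.7 mm and 7.16 degrees, less where a joint would pass 70% of its speed; a pose out of reach is approached as far as the arm can. A call with a gripper value outside its range is refused whole. The fingers move at their own pace and stop on an object; the grip force is fixed at half the most. Time passes only in rows, so rows that repeat a pose let the fingers close. It gives the time, the measured TCP pose, the force and the opening at its end, in the units of the state.
- robot.get_obs(): the state, without advancing time (a new reading comes with each control period).
- snapshot(name): name is "side" or "top"; returns the picture (480x640x3 uint8, red, green, blue); there is no depth.
- camera_info(name): a dict with "fx", "fy", "cx", "cy" (pixels), "dist" ([k1, k2, p1, p2, k3] as OpenCV has them; the pictures are not rectified), "cam_to_world" (4x4, takes a point from camera to world coordinates). Camera axes: x right, y down, z forward; pixel columns grow to the right and rows downward; lengths in m; the calibration is good to about 2 mm. A picture is of the moment at which its call begins. camera_info takes no time and is no camera call.
- ticket.close_job(): hands the job in, once; it reports no verdict.
The state is a dict: "time": time; "joint_positions": joint angles; "qvel": joint speeds; "joint_torque": joint torques, N m; "tool_pos": TCP position; "ee_rot": TCP orientation; "wrist_force": force on the tool from outside, world axes, zero at the start; "wrist_torque": the same for the moment, N m; "width": finger opening in m.
Only numpy, scipy, OpenCV 4.12 (cv2) and the standard library are available. Lean on these libraries where they do the work, as an engineer would, in place of code of your own. Each camera call takes 0.05 s, during which the arm holds its last target.

## Working session

There is one attempt and no reset: what is moved stays moved. The work goes in short steps, Python scripts to look and compute and a shell command to move; the robot and the scene stay as the last step left them, time stands still between calls to the robot, and variables do not carry over. Pictures are saved under pics/ and viewed, and the job is handed in when it is done.

```bash
ls; mkdir -p pics; python3 - <<'E'
from bench import robot, snapshot, camera_info
import cv2
for n in("side","top"):
    im=snapshot(n); cv2.imwrite(f"pics/{n}0.png",im[:,:,::-1]); print(n,camera_info(n))
print(robot.get_obs())
E
```

```text
pics
side {'fx': 478.8714593327886, 'fy': 478.8714593327886, 'cx': 320.5370512373776, 'cy': 238.30808099205967, 'dist': array([-0.06071113,  0.        ,  0.        ,  0.        ,  0.        ]), 'cam_to_world': array([[ 0.95090255, -0.22891527,  0.2082838 ,  0.31164012],
       [-0.30938204, -0.72090255,  0.62014697, -0.61500145],
       [ 0.00819121, -0.6541386 , -0.75633035,  0.91898219],
       [ 0.        ,  0.        ,  0.        ,  1.        ]])}
top {'fx': 439.25411355703386, 'fy': 439.25411355703386, 'cx': 317.39826106779907, 'cy': 242.20418726895457, 'dist': array([-0.11186753,  0.        ,  0.        ,  0.        ,  0.        ]), 'cam_to_world': array([[-0.02580539, -0.99052977,  0.13485122,  0.3884658 ],
       [-0.99962303,  0.02430335, -0.01277311,  0.03937931],
       [ 0.00937481, -0.13513   , -0.99078353,  1.16591924],
       [ 0.        ,  0.        ,  0.        ,  1.        ]])}
{'time': 0.1, 'joint_positions': array([ 1.03388250e+00,  8.78815864e-02,  1.37208900e+00,  2.70636284e-05,
        1.68362080e+00, -1.03108056e-01]), 'qvel': array([ 0.00191956, -0.00135783, -0.0030555 ,  0.00013736, -0.00034003,
       -0.00064425]), 'joint_torque': array([ 2.84660717e-03, -3.41252267e+01, -3.03301120e+01,  7.20658712e-02,
        3.04095203e-02, -1.07185326e-04]), 'tool_pos': array([0.23092346, 0.49862497, 0.20442813]), 'ee_rot': array([-1.57056385,  0.00198535,  1.13699381]), 'wrist_force': array([0.66380162, 0.47118289, 0.07141994]), 'wrist_torque': array([ 0.02290664, -0.00968994,  0.01887559]), 'width': 0.09404948918723288}
```

View pics/side0.png

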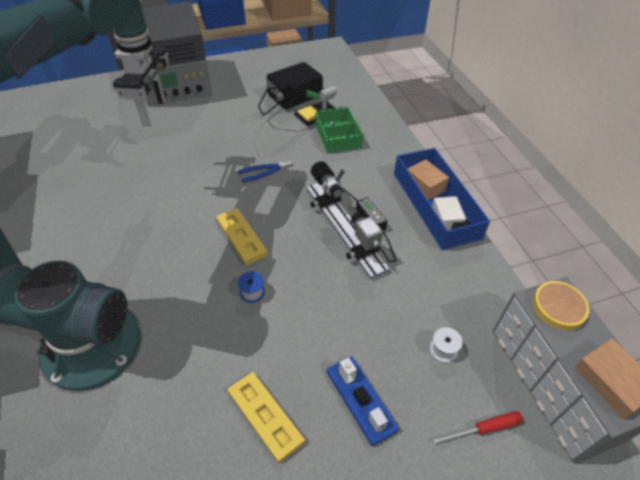

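View pics/top0.png

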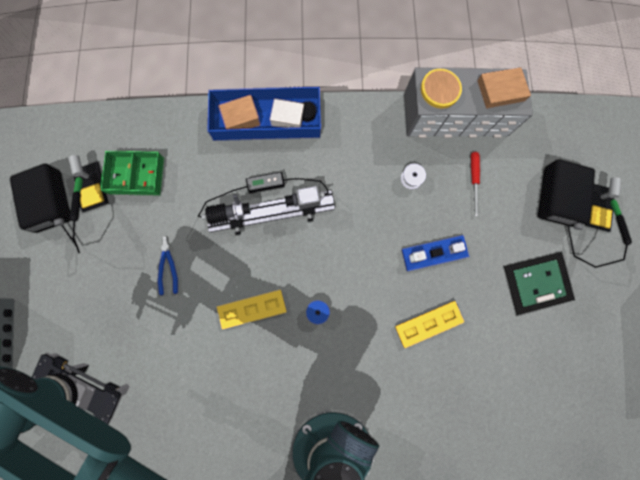

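The side view shows the blue rack around (362,400) and the stand around (345,215). In the top view the rack is around (435,252) and the stand around (270,205). I'll enlarge both.

```bash
python3 - <<'E'
import cv2,numpy as np
s=cv2.imread('pics/side0.png');t=cv2.imread('pics/top0.png')
def c(im,x,y,w,h,f,n): cv2.imwrite(n,cv2.resize(im[y:y+h,x:x+w],None,fx=f,fy=f,interpolation=cv2.INTER_CUBIC))
c(s,320,345,90,105,5,'pics/c1.png'); c(s,295,150,110,130,4.5,'pics/c2.png')
c(t,395,225,85,55,8,'pics/c3.png'); c(t,190,165,155,75,5,'pics/c4.png')
E
```

```text
(no output)
```

View pics/c1.png

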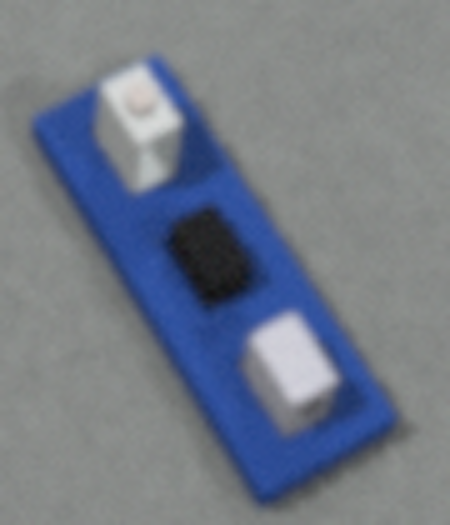

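View pics/c2.png

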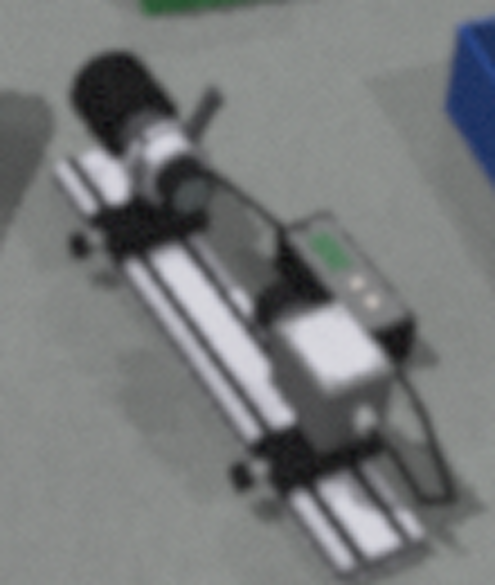

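View pics/c3.png

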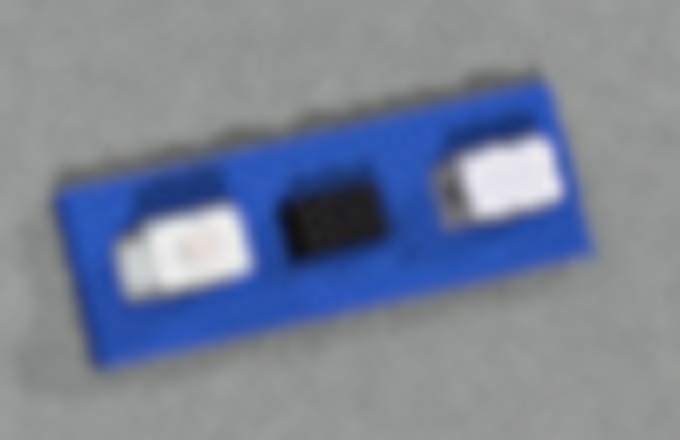

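View pics/c4.png

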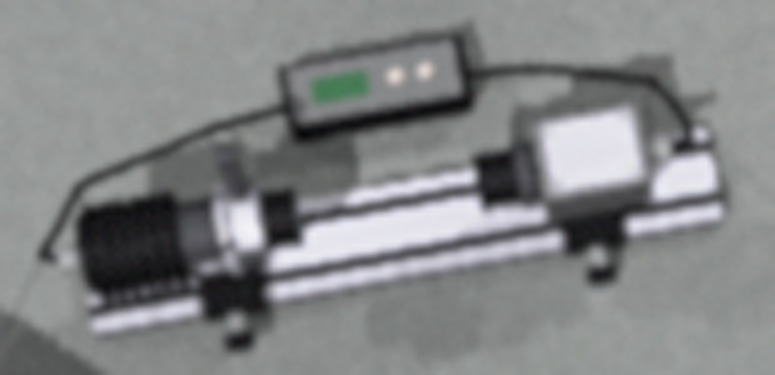

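The three rack pieces in the side view: (347,370) is the white, tall one with a round stopper on top. (362,396) is the black, lowest one. (378,419) is the plain aluminium block. The piece at (347,370), top view (418,256), is the cell, because it has the stopper and stands tallest. The rack is the solid blue one; the blue open tray at (265,113) in the top view isn't it. Next I'll measure.

```bash
cat > h.py <<'E'
import numpy as np,cv2
from bench import camera_info
CI={n:camera_info(n) for n in("side","top")}
def K(n):
    c=CI[n];return np.array([[c['fx'],0,c['cx']],[0,c['fy'],c['cy']],[0,0,1.]]),np.array(c['dist'])
def rays(n,p):
    k,d=K(n);u=cv2.undistortPoints(np.array(p,float).reshape(-1,1,2),k,d)[:,0]
    M=CI[n]['cam_to_world'];return M[:3,3],np.c_[u,np.ones(len(u))]@M[:3,:3].T
def plane(n,p,z):
    o,d=rays(n,p);return o+d*((z-o[2])/d[:,2])[:,None]
def proj(n,P):
    k,d=K(n);W=np.linalg.inv(CI[n]['cam_to_world']);r,_=cv2.Rodrigues(W[:3,:3])
    return cv2.projectPoints(np.array(P,float).reshape(-1,1,3),r,W[:3,3],k,d)[0][:,0]
def two(ps,pt):
    A=[];b=[]
    A=np.zeros((3,3));b=np.zeros(3);L=[]
    for n,p in(("side",ps),("top",pt)):
        o,d=rays(n,[p]);d=d[0]/np.linalg.norm(d[0]);Q=np.eye(3)-np.outer(d,d);A+=Q;b+=Q@o;L.append((o,Q))
    x=np.linalg.solve(A,b);return x,[np.linalg.norm(Q@(x-o))for o,Q in L]
E
python3 - <<'E'
from h import *
np.set_printoptions(precision=4,suppress=True)
for n,roi in(("side",(310,340,420,460)),("top",(395,225,480,285))):
    im=cv2.imread(f'pics/{n}0.png');x0,y0,x1,y1=roi;h=cv2.cvtColor(im,cv2.COLOR_BGR2HSV)
    m=cv2.inRange(h,(105,120,60),(130,255,255));mm=np.zeros_like(m);mm[y0:y1,x0:x1]=m[y0:y1,x0:x1]
    hull=cv2.convexHull(cv2.findNonZero(mm));r=cv2.minAreaRect(hull);
    ap=cv2.approxPolyDP(hull,4,True)[:,0];P=plane(n,ap,0.018)
    print(n,'hull',ap.tolist());print(P[:,:2])
    # bright piece tops
    w=cv2.inRange(h,(0,0,150),(180,70,255));ww=np.zeros_like(w);ww[y0:y1,x0:x1]=w[y0:y1,x0:x1]
    for cc in cv2.findContours(ww,0,2)[0]:
        if 40<cv2.contourArea(cc)<600: print(' white',cv2.boundingRect(cc),cv2.contourArea(cc))
# manual picks
def C(n,pts,x,y,f,z):
    p=[(a/f+x-.5+.5/f,b/f+y-.5+.5/f)for a,b in pts];P=plane(n,p,z);print(n,z,P[:,:2].tolist() if 0 else P[:,:2].round(4).tolist(),'mean',P[:,:2].mean(0),'edges',np.linalg.norm(P-np.roll(P,-1,0),axis=1));return P
print('rack');C('top',[(60,198),(545,80),(592,250),(100,365)],395,225,8,.018)
C('side',[(35,120),(152,57),(398,418),(262,500)],320,345,5,.018)
print('stopper');C('top',[(200,247)],395,225,8,.063);C('side',[(142,95)],320,345,5,.063)
print('rxtop');C('top',[(537,122),(632,106),(645,180),(553,195)],190,165,5,.113)
C('side',[(272,328),(348,303),(393,362),(318,390)],295,150,4.5,.113)
print('cell top z.056');C('top',[(148,215),(240,205),(250,275),(160,292)],395,225,8,.056)
C('side',[(100,88),(145,65),(185,112),(138,138)],320,345,5,.056)
print('rail end');C('top',[(92,330),(722,218),(706,130)],190,165,5,.02)
C('side',[(58,165),(345,570),(425,535)],295,150,4.5,.02)
def pt(p,x,y,f): return(p[0]/f+x-.5,p[1]/f+y-.5)
print('levertip',two(pt((213,97),295,150,4.5),pt((227,152),190,165,5)))
E
```

```text
side hull [[398, 429], [371, 444], [327, 369], [351, 357]]
[[ 0.552  -0.3681]
 [ 0.4937 -0.3779]
 [ 0.4642 -0.2122]
 [ 0.5196 -0.2021]]
 white (370, 408, 18, 18) 175.0
 white (340, 356, 16, 27) 186.5
top hull [[468, 255], [407, 270], [402, 250], [463, 236]]
[[ 0.5003 -0.3768]
 [ 0.4651 -0.2094]
 [ 0.5184 -0.1988]
 [ 0.5519 -0.3667]]
 white (410, 251, 16, 11) 117.5
 white (452, 242, 13, 11) 89.5
 white (432, 225, 17, 13) 53.5
 white (395, 225, 36, 43) 497.5
rack
top 0.018 [[0.5202, -0.199], [0.5558, -0.3661], [0.4981, -0.3782], [0.4646, -0.2096]] mean [ 0.5097 -0.2882] edges [0.1708 0.059  0.172  0.0566]
side 0.018 [[0.4637, -0.2111], [0.5184, -0.1993], [0.5547, -0.3674], [0.4951, -0.3795]] mean [ 0.508  -0.2893] edges [0.056  0.172  0.0608 0.1713]
stopper
top 0.063 [[0.4982, -0.2339]] mean [ 0.4982 -0.2339] edges [0.]
side 0.063 [[0.4988, -0.2341]] mean [ 0.4988 -0.2341] edges [0.]
rxtop
top 0.113 [[0.6653, 0.0726], [0.6723, 0.0256], [0.6347, 0.0202], [0.6282, 0.0655]] mean [0.6501 0.046 ] edges [0.0475 0.038  0.0457 0.0377]
side 0.113 [[0.6239, 0.0675], [0.6675, 0.0721], [0.6738, 0.0273], [0.6309, 0.0213]] mean [0.649 0.047] edges [0.0439 0.0452 0.0434 0.0467]
cell top z.056
top 0.056 [[0.5097, -0.2194], [0.5121, -0.2495], [0.4895, -0.2514], [0.4848, -0.2219]] mean [ 0.499  -0.2355] edges [0.0302 0.0227 0.0299 0.025 ]
side 0.056 [[0.4858, -0.2231], [0.5059, -0.2193], [0.5138, -0.2428], [0.4927, -0.2474]] mean [ 0.4995 -0.2332] edges [0.0205 0.0249 0.0216 0.0253]
rail end
top 0.02 [[0.5826, 0.3142], [0.6348, -0.022], [0.6831, -0.0149]] mean [0.6335 0.0924] edges [0.3402 0.0489 0.3441]
side 0.02 [[0.5835, 0.3122], [0.6356, -0.0248], [0.6842, -0.0164]] mean [0.6344 0.0903] edges [0.341  0.0493 0.3438]
levertip (array([0.6478, 0.2226, 0.1332]), [np.float64(0.001418057798550777), np.float64(0.001418057798550549)])
```

The measurements agree between the two views:

| Quantity | Result |
|---|---|
| Rack | 171 x 58 mm, yaw ≈ 11.6° |
| Stopper | (0.4985, -0.234); rack pocket predicts (0.498, -0.2346) |
| Stand yaw | 8.8° |
| Beam centre from rail | (0.6338, 0.1487) |
| Beam centre from receiver housing | (0.6336, 0.1493) |
| Lever tip | 0.53 rad to +x, so joint ≈ 0.07 |

First I'll move to the far (+x) side of the lever with the fingers shut, staying high.

```bash
cat > go.py <<'E'
import sys,numpy as np
from scipy.spatial.transform import Rotation as R
from bench import robot
A=np.radians(8.8);BC=np.array([.6337,.149]);ex=np.array([np.cos(A),np.sin(A)]);ey=np.array([-ex[1],ex[0]])
def stand(x,y): return BC+x*ex+y*ey
def delta(P,yawdeg):
    o=robot.get_obs();M=R.from_euler('xyz',o['ee_rot']).as_matrix()
    y=np.degrees(np.arctan2(M[1,0],M[0,0]))
    q=np.array(o['tool_pos'])-[*BC,0];
    print('t',o['time'],'tcp',o['tool_pos'].round(4),'stand xy',(q[:2]@ex).round(4),(q[:2]@ey).round(4),'yaw',y.round(2),'F',o['wrist_force'].round(2),'w',round(o['width'],4))
    print('slide mm',(1000*(np.array(P)-o['tool_pos'])@M).round(1),'roll deg',round(y-yawdeg,1))
E
python3 -c "
from go import *
delta([*stand(.062,.07),.2],8.8)"
```

```text
t 0.1 tcp [0.2309 0.4986 0.2044] stand xy -0.3445 0.4071 yaw 65.14 F [0.66 0.47 0.07] w 0.094
slide mm [ -55.3    4.4 -525.2] roll deg 56.3
```

```bash
python3 -m creep '[{"slide":[-2,0,-15],"roll":2,"grip":1},{"slide":[-5,0,-45],"roll":5,"grip":1},{"slide":[-8,0,-78],"roll":8,"grip":1},{"slide":[-12,0,-112],"roll":12,"grip":1},{"slide":[-16,0,-146],"roll":16,"grip":1},{"slide":[-19,0,-180],"roll":20,"grip":1},{"slide":[-23,0,-214],"roll":24,"grip":1},{"slide":[-26,0,-248],"roll":28,"grip":1},{"slide":[-30,0,-282],"roll":32,"grip":1},{"slide":[-33,0,-316],"roll":36,"grip":1},{"slide":[-37,0,-350],"roll":40,"grip":1},{"slide":[-40,0,-384],"roll":44,"grip":1},{"slide":[-44,0,-418],"roll":48,"grip":1},{"slide":[-47,0,-450],"roll":51,"grip":1},{"slide":[-50,0,-480],"roll":53,"grip":1},{"slide":[-53,0,-505],"roll":55,"grip":1},{"slide":[-55,0,-520],"roll":56.3,"grip":1},{"slide":[-55,0,-525],"roll":56.3,"grip":1},{"slide":[-55,0,-525],"roll":56.3,"grip":1},{"slide":[-55,0,-525],"roll":56.3,"grip":1}]'
python3 -c "
from go import *
delta([*stand(.062,.07),.12],8.8)
from bench import snapshot
import cv2
for n in('side','top'): cv2.imwrite(f'pics/{n}1.png',snapshot(n)[:,:,::-1])
a=cv2.imread('pics/side1.png');cv2.imwrite('pics/s1c.png',cv2.resize(a[90:290,270:430],None,fx=3,fy=3,interpolation=2))"
```

```text
time: 1.77
tool_pos: [0.6838, 0.229, 0.2049]
ee_rot: [-1.57, 0.001, 0.155]
wrist_force: [0.3, 0.5, 0.5]
width: 0.0006
t 1.7667 tcp [0.6838 0.229  0.2049] stand xy 0.0618 0.0714 yaw 8.9 F [0.29 0.52 0.49] w 0.0006
slide mm [ 0.3 84.9 -1.4] roll deg 0.1
```

View pics/s1c.png

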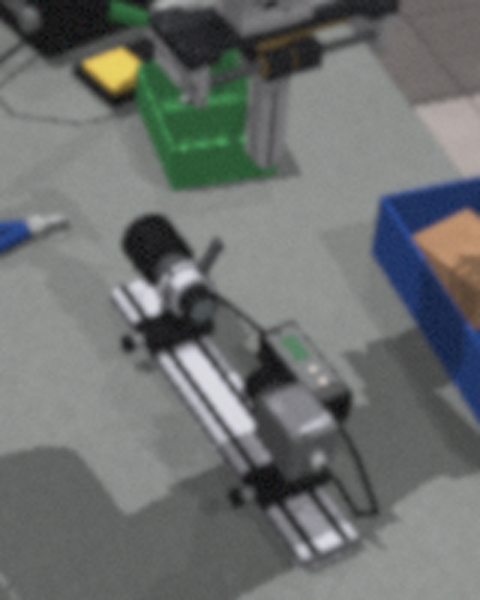

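The shut fingers hang behind the lever on its far side, with tips near (359,145) in the full side picture and the path down clear. I'll descend to z = 0.12.

```bash
python3 -m creep '[{"slide":[0,15,-1],"roll":0,"grip":1},{"slide":[0,40,-1],"roll":0,"grip":1},{"slide":[0,65,-1],"roll":0,"grip":1},{"slide":[0,80,-1],"roll":0,"grip":1},{"slide":[0,85,-1],"roll":0,"grip":1},{"slide":[0,85,-1],"roll":0,"grip":1},{"slide":[0,85,-1],"roll":0,"grip":1}]'
python3 -c "
from go import *
delta([*stand(-.005,.07),.12],8.8)
from bench import snapshot
import cv2
a=snapshot('side')[:,:,::-1];cv2.imwrite('pics/s2c.png',cv2.resize(a[130:260,290:410],None,fx=4,fy=4,interpolation=2))
a=snapshot('top')[:,:,::-1];cv2.imwrite('pics/t2c.png',cv2.resize(a[140:250,180:350],None,fx=4,fy=4,interpolation=2))"
```

```text
time: 2.45
tool_pos: [0.6845, 0.2283, 0.1218]
ee_rot: [-1.571, -0.001, 0.155]
wrist_force: [-0.7, -0.3, -0.3]
width: 0.0002
t 2.45 tcp [0.6845 0.2283 0.1218] stand xy 0.0623 0.0706 yaw 8.91 F [-0.71 -0.28 -0.31] w 0.0002
slide mm [-67.3   1.7  -0.5] roll deg 0.1
```

View pics/s2c.png

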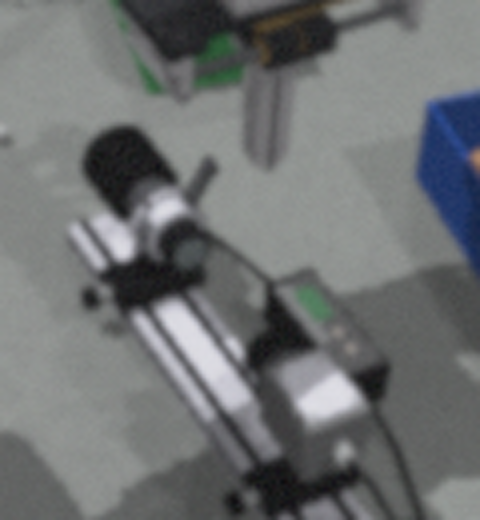

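View pics/t2c.png

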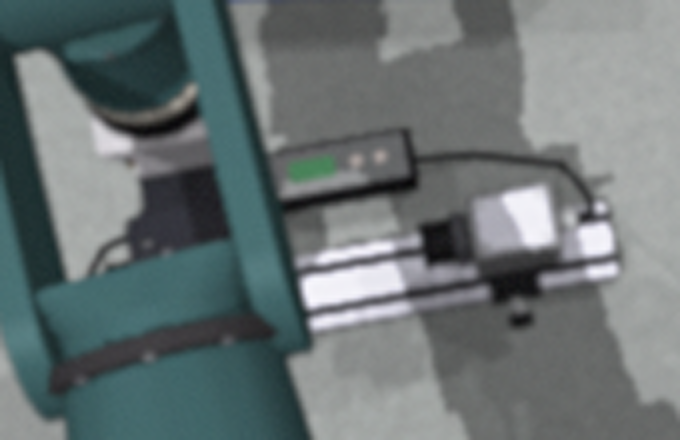

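The shut fingers, tip at about (357,171), are on the +x side of the lever tip (342,171) and level with it. I'll push in stages.

```bash
python3 -c "
from h import *
print(proj('side',[[.6845,.2283,.122]]))"
python3 -m creep '[{"slide":[-5,1,0],"roll":0,"grip":1},{"slide":[-10,1,0],"roll":0,"grip":1},{"slide":[-15,1,0],"roll":0,"grip":1},{"slide":[-20,1,0],"roll":0,"grip":1},{"slide":[-25,1,0],"roll":0,"grip":1},{"slide":[-30,1,0],"roll":0,"grip":1},{"slide":[-35,1,0],"roll":0,"grip":1},{"slide":[-40,1,0],"roll":0,"grip":1},{"slide":[-45,1,0],"roll":0,"grip":1},{"slide":[-45,1,0],"roll":0,"grip":1}]'
python3 -c "
from go import *
delta([*stand(-.005,.07),.12],8.8)
from bench import snapshot
import cv2
a=snapshot('side')[:,:,::-1];cv2.imwrite('pics/s3c.png',cv2.resize(a[130:260,290:410],None,fx=4,fy=4,interpolation=2))"
```

```text
[[355.15163425 169.98914832]]
time: 3.38
tool_pos: [0.6399, 0.2206, 0.1208]
ee_rot: [-1.571, -0.002, 0.154]
wrist_force: [2.5, -0.1, 1.5]
width: 0.0009
t 3.3833 tcp [0.6399 0.2206 0.1208] stand xy 0.0171 0.0698 yaw 8.85 F [ 2.49 -0.08  1.48] w 0.0009
slide mm [-22.1   0.7   0.2] roll deg 0.0
```

View pics/s3c.png

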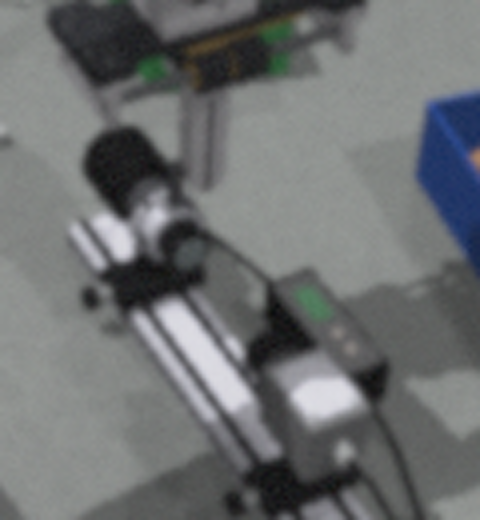

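The lever is hidden behind the fingers (tip near (340,176)). The 2.5 N reaction along +x shows it is turning, so I'll continue.

```bash
python3 -m creep '[{"slide":[-5,0,0],"roll":0,"grip":1},{"slide":[-10,0,0],"roll":0,"grip":1},{"slide":[-14,0,0],"roll":0,"grip":1},{"slide":[-18,0,0],"roll":0,"grip":1},{"slide":[-20,0,0],"roll":0,"grip":1},{"slide":[-20,0,0],"roll":0,"grip":1}]'
python3 -m creep '[{"slide":[-1,0,0],"roll":0,"grip":1},{"slide":[-2,0,0],"roll":0,"grip":1},{"slide":[-2,0,0],"roll":0,"grip":1}]'
python3 -m creep '[{"slide":[-1,0,0],"roll":0,"grip":1},{"slide":[-2,0,0],"roll":0,"grip":1},{"slide":[-2,0,0],"roll":0,"grip":1}]'
python3 -c "
from go import *
delta([*stand(-.005,.07),.12],8.8)
from bench import snapshot
import cv2
a=snapshot('side')[:,:,::-1];cv2.imwrite('pics/s4c.png',cv2.resize(a[130:260,290:410],None,fx=4,fy=4,interpolation=2))"
```

```text
time: 3.93
tool_pos: [0.6191, 0.2174, 0.1188]
ee_rot: [-1.571, 0.003, 0.155]
wrist_force: [1.2, 0.2, 0.5]
width: 0.0003
time: 4.18
tool_pos: [0.6182, 0.2172, 0.1194]
ee_rot: [-1.571, 0.0, 0.154]
wrist_force: [2.7, 0.4, -0.4]
width: 0.0007
time: 4.43
tool_pos: [0.6164, 0.2169, 0.1196]
ee_rot: [-1.571, -0.0, 0.154]
wrist_force: [2.7, 0.9, -0.3]
width: 0.0006
t 4.4333 tcp [0.6164 0.2169 0.1196] stand xy -0.0067 0.0697 yaw 8.84 F [ 2.69  0.88 -0.28] w 0.0006
slide mm [ 1.7 -0.4  0.3] roll deg 0.0
```

View pics/s4c.png

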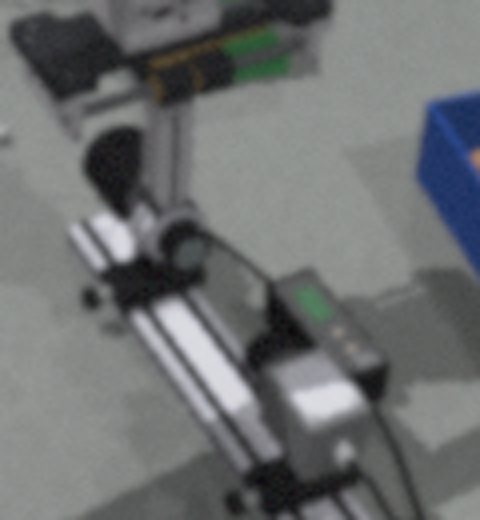

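Force is still around 3 N, so the stop hasn't been reached. I'll push on in small steps until the force rises.

```bash
python3 -m creep '[{"slide":[-1,0,0],"roll":0,"grip":1},{"slide":[-2,0,0],"roll":0,"grip":1},{"slide":[-2,0,0],"roll":0,"grip":1}]'
python3 -m creep '[{"slide":[-1,0,0],"roll":0,"grip":1},{"slide":[-2,0,0],"roll":0,"grip":1},{"slide":[-2,0,0],"roll":0,"grip":1}]'
```

```text
time: 4.73
tool_pos: [0.6143, 0.2166, 0.1196]
ee_rot: [-1.571, 0.0, 0.154]
wrist_force: [4.1, 1.7, -0.1]
width: 0.0003
time: 4.98
tool_pos: [0.6122, 0.2162, 0.1196]
ee_rot: [-1.571, 0.0, 0.154]
wrist_force: [3.5, 0.7, -0.3]
width: 0.0004
```

```bash
python3 -m creep '[{"slide":[-1,0,0],"roll":0,"grip":1},{"slide":[-2,0,0],"roll":0,"grip":1},{"slide":[-2,0,0],"roll":0,"grip":1}]'
python3 -m creep '[{"slide":[-1,0,0],"roll":0,"grip":1},{"slide":[-2,0,0],"roll":0,"grip":1},{"slide":[-2,0,0],"roll":0,"grip":1}]'
python3 -c "
from go import *
delta([*stand(-.005,.07),.12],8.8)
from bench import snapshot
import cv2
a=snapshot('side')[:,:,::-1];cv2.imwrite('pics/s5c.png',cv2.resize(a[130:220,290:380],None,fx=6,fy=6,interpolation=2))"
```

```text
time: 5.23
tool_pos: [0.6111, 0.2161, 0.1199]
ee_rot: [-1.571, -0.002, 0.154]
wrist_force: [4.8, 1.6, -0.8]
width: 0.0005
time: 5.48
tool_pos: [0.6105, 0.216, 0.1205]
ee_rot: [-1.57, -0.006, 0.154]
wrist_force: [7.1, 1.5, -0.5]
width: 0.0004
t 5.4833 tcp [0.6105 0.216  0.1205] stand xy -0.0127 0.0697 yaw 8.83 F [ 7.14  1.46 -0.52] w 0.0004
slide mm [7.7 0.6 0.3] roll deg 0.0
```

View pics/s5c.png

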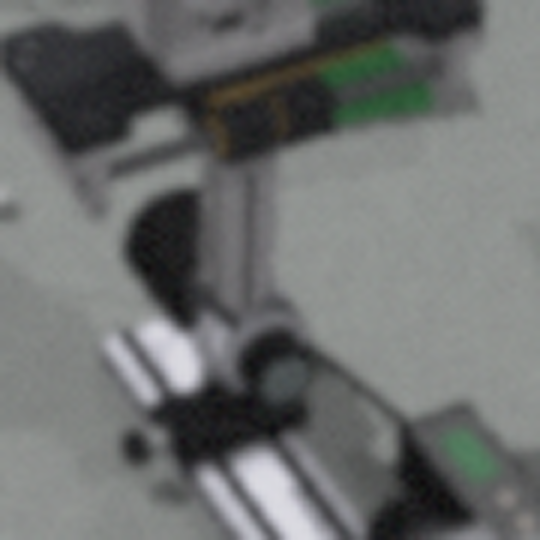

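```bash
python3 -m creep '[{"slide":[-1,0,0],"roll":0,"grip":1},{"slide":[-3,0,0],"roll":0,"grip":1},{"slide":[-3,0,0],"roll":0,"grip":1}]'
```

```text
time: 5.78
tool_pos: [0.6101, 0.2158, 0.1209]
ee_rot: [-1.57, -0.012, 0.154]
wrist_force: [13.7, 2.9, -2.7]
width: 0.0007
```

The force climbed to 14 N with no further motion, so the end stop is reached. I'll back off, rise and look.

```bash
python3 -m creep '[{"slide":[5,0,0],"roll":0,"grip":1},{"slide":[15,0,0],"roll":0,"grip":1},{"slide":[20,-10,0],"roll":0,"grip":1},{"slide":[20,-40,0],"roll":0,"grip":1},{"slide":[20,-75,0],"roll":0,"grip":1},{"slide":[20,-95,0],"roll":0,"grip":0.5},{"slide":[20,-100,-30],"roll":0,"grip":0},{"slide":[20,-100,-65],"roll":0,"grip":0},{"slide":[20,-100,-100],"roll":0,"grip":0},{"slide":[20,-100,-120],"roll":0,"grip":0},{"slide":[20,-100,-120],"roll":0,"grip":0}]'
python3 -c "
from go import *
delta([*stand(-.005,.07),.12],8.8)
from bench import snapshot
import cv2
for n in('side','top'): cv2.imwrite(f'pics/{n}6.png',snapshot(n)[:,:,::-1])
a=cv2.imread('pics/side6.png');cv2.imwrite('pics/s6c.png',cv2.resize(a[130:220,290:380],None,fx=6,fy=6,interpolation=2))"
```

```text
time: 6.7
tool_pos: [0.6427, 0.0953, 0.2186]
ee_rot: [-1.572, 0.005, 0.149]
wrist_force: [-0.4, 0.9, 0.2]
width: 0.0371
t 6.7 tcp [0.6427 0.0953 0.2186] stand xy 0.0007 -0.0545 yaw 8.54 F [-0.37  0.94  0.15] w 0.0371
slide mm [ -5.8  98.5 124.5] roll deg -0.3
```

View pics/s6c.png

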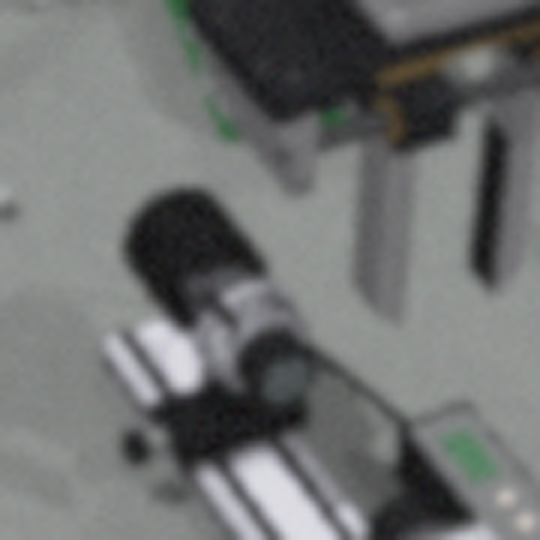

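View pics/top6.png

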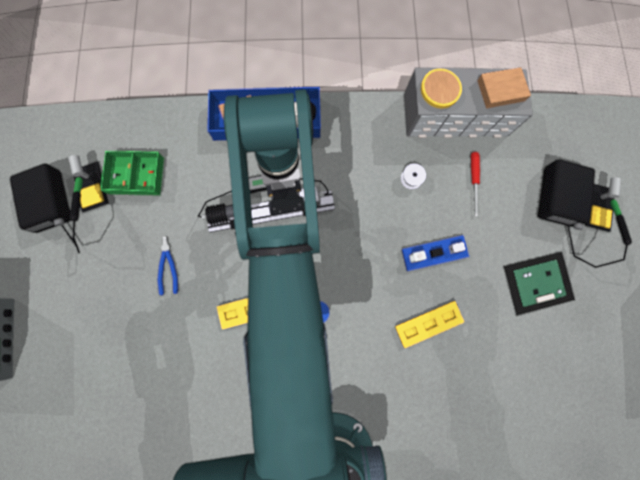

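```bash
python3 -c "
from h import *;from go import *
for a in(.6,.5,.4,0):
  P=[[*stand(-r*np.sin(a),.07),.09+r*np.cos(a)] for r in(.02,.054)]
  print(a,((proj('side',P)-[290,130]+.5)*8).round(0).tolist())
a=cv2.imread('pics/side6.png');cv2.imwrite('pics/s7c.png',cv2.resize(a[130:220,290:380],None,fx=8,fy=8,interpolation=2)[:600])
delta([*stand(0,.0),.2],8.8)
delta([.4983,-.2344,.2],11.6)
"
```

```text
0.6 [[317.0, 432.0], [264.0, 383.0]]
0.5 [[322.0, 428.0], [277.0, 371.0]]
0.4 [[328.0, 424.0], [291.0, 361.0]]
0 [[350.0, 413.0], [353.0, 330.0]]
t 6.8 tcp [0.6426 0.0994 0.2187] stand xy 0.0012 -0.0504 yaw 8.77 F [-0.08 -0.26 -0.48] w 0.0448
slide mm [-1.1 18.8 50.4] roll deg -0.0
t 6.8 tcp [0.6426 0.0994 0.2187] stand xy 0.0012 -0.0504 yaw 8.77 F [-0.08 -0.26 -0.48] w 0.0448
slide mm [-193.4   19.  -307.9] roll deg -2.8
```

View pics/s7c.png

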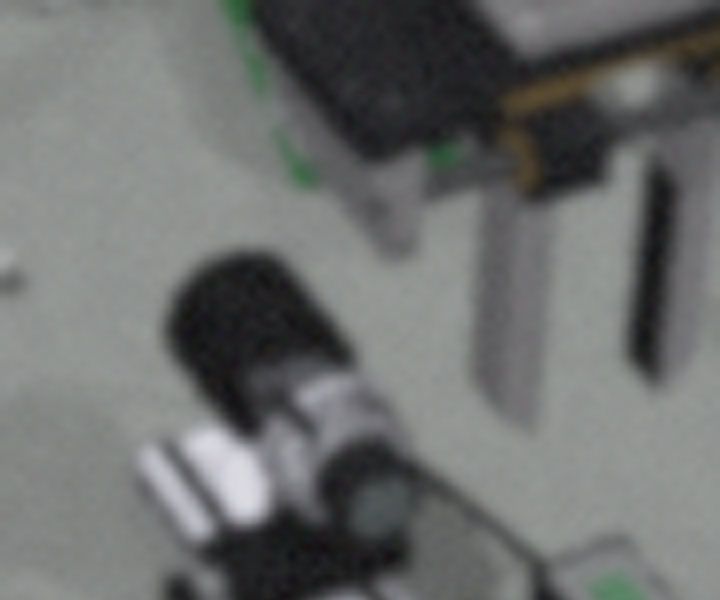

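The lever (dark streak, crop (265,385)–(308,430)) lies where the 0.6 rad locked prediction puts it (264,383)–(317,432). Next I'll move above the cell with the jaws open, jaw axis along the rack's x.

```bash
python3 -m creep '[{"slide":[-6,0,-10],"roll":0,"grip":0},{"slide":[-19,0,-30],"roll":0,"grip":0},{"slide":[-36,0,-57],"roll":-1,"grip":0},{"slide":[-53,0,-84],"roll":-1,"grip":0},{"slide":[-70,0,-111],"roll":-1,"grip":0},{"slide":[-87,0,-138],"roll":-2,"grip":0},{"slide":[-104,0,-165],"roll":-2,"grip":0},{"slide":[-121,0,-192],"roll":-2,"grip":0},{"slide":[-138,0,-219],"roll":-2,"grip":0},{"slide":[-155,0,-246],"roll":-2.8,"grip":0},{"slide":[-172,5,-273],"roll":-2.8,"grip":0},{"slide":[-184,10,-293],"roll":-2.8,"grip":0},{"slide":[-191,17,-303],"roll":-2.8,"grip":0},{"slide":[-193,19,-308],"roll":-2.8,"grip":0},{"slide":[-193,19,-308],"roll":-2.8,"grip":0},{"slide":[-193,19,-308],"roll":-2.8,"grip":0},{"slide":[-193,19,-308],"roll":-2.8,"grip":0}]'
python3 -c "
from go import *
delta([.4984,-.2343,.12],11.6)
from bench import snapshot
import cv2
for n in('side','top'): cv2.imwrite(f'pics/{n}8.png',snapshot(n)[:,:,::-1])
a=cv2.imread('pics/side8.png');cv2.imwrite('pics/s8c.png',cv2.resize(a[300:460,270:430],None,fx=3.7,fy=3.7,interpolation=2))
a=cv2.imread('pics/top8.png');cv2.imwrite('pics/t8c.png',cv2.resize(a[165:240,190:345],None,fx=5,fy=5,interpolation=2))
from h import *
P=[[*stand(-r*np.sin(.6),.07),.09+r*np.cos(.6)] for r in(.02,.054)]
print((proj('top',P)-[190,165]+.5)*5)"
```

```text
time: 8.22
tool_pos: [0.5011, -0.2329, 0.2008]
ee_rot: [-1.57, -0.001, 0.205]
wrist_force: [0.4, 0.3, -0.1]
width: 0.0939
t 8.2167 tcp [ 0.5011 -0.2329  0.2008] stand xy -0.1895 -0.3572 yaw 11.76 F [ 0.4   0.27 -0.11] w 0.0939
slide mm [-3.  80.7 -0.8] roll deg 0.2
[[248.32854224 238.73644927]
 [244.66431965 265.56820536]]
```

View pics/s8c.png

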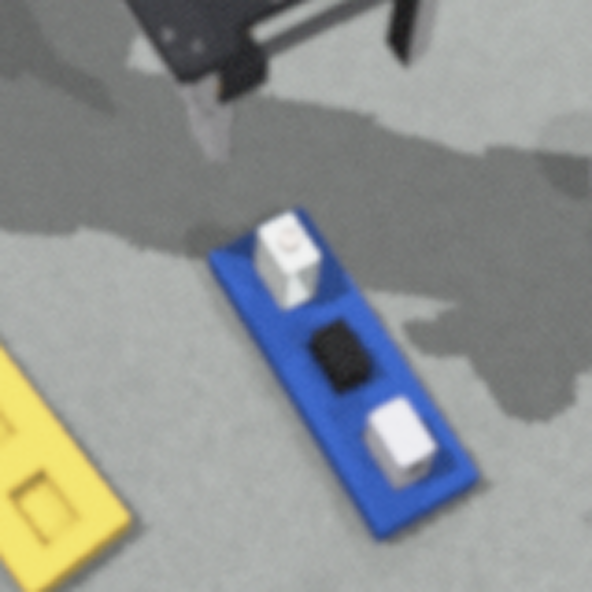

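View pics/t8c.png

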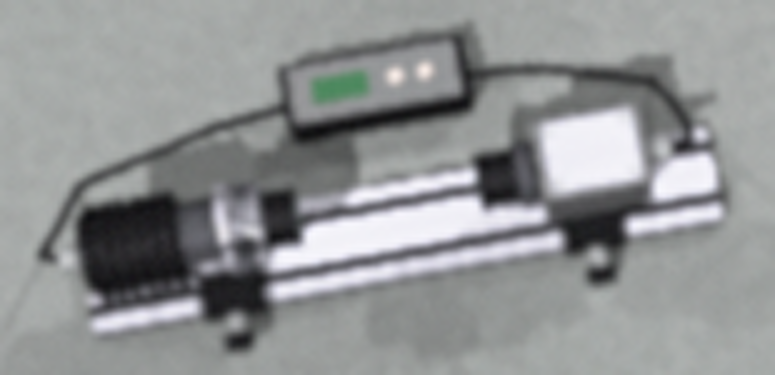

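In the top view the lever now lies on the -x side, ending at about (243,262) against a predicted (245,266), so it is locked. The cell is upright in the end pocket, between the fingers. I'll descend to just above the stopper and check the centring.

```bash
python3 -m creep '[{"slide":[-3,15,-1],"roll":0,"grip":0},{"slide":[-3,45,-1],"roll":0,"grip":0},{"slide":[-3,75,-1],"roll":0,"grip":0},{"slide":[-3,105,-1],"roll":0,"grip":0},{"slide":[-3,120,-1],"roll":0,"grip":0},{"slide":[-3,125,-1],"roll":0,"grip":0},{"slide":[-3,125,-1],"roll":0,"grip":0},{"slide":[-3,125,-1],"roll":0,"grip":0}]'
python3 -c "
from go import *
delta([.4984,-.2343,.025],11.6)
from bench import snapshot
import cv2
for n in('side','top'): cv2.imwrite(f'pics/{n}9.png',snapshot(n)[:,:,::-1])
a=cv2.imread('pics/side9.png');cv2.imwrite('pics/s9c.png',cv2.resize(a[320:440,290:410],None,fx=5,fy=5,interpolation=2))"
```

```text
time: 8.98
tool_pos: [0.4986, -0.2359, 0.0767]
ee_rot: [-1.572, -0.001, 0.204]
wrist_force: [-0.3, 0.3, 0.7]
width: 0.094
t 8.9833 tcp [ 0.4986 -0.2359  0.0767] stand xy -0.1924 -0.3597 yaw 11.69 F [-0.27  0.32  0.66] w 0.094
slide mm [ 0.  51.7  1.6] roll deg 0.1
```

View pics/s9c.png

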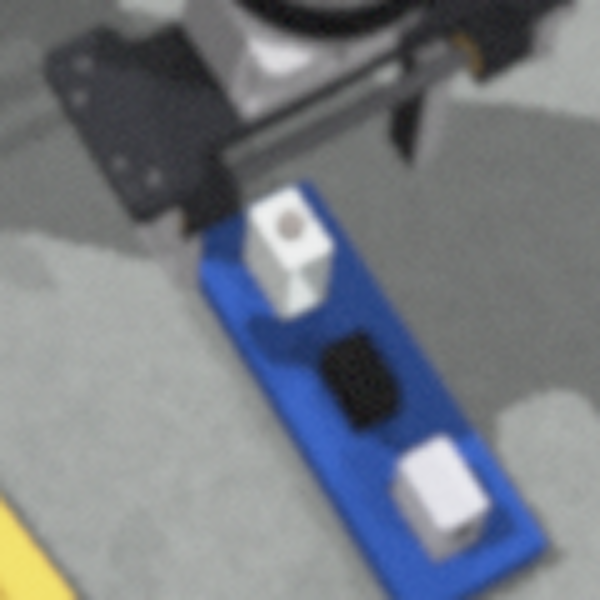

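The cell top, (290,225) in the crop, sits between the two fingers, whose tips are at about (185,285) and (410,165). I'll descend to grasp height, then close.

```bash
python3 -m creep '[{"slide":[0,10,1.5],"roll":0,"grip":0},{"slide":[0,25,1.5],"roll":0,"grip":0},{"slide":[0,40,1.5],"roll":0,"grip":0},{"slide":[0,49,1.5],"roll":0,"grip":0},{"slide":[0,51,1.5],"roll":0,"grip":0},{"slide":[0,51,1.5],"roll":0,"grip":0},{"slide":[0,51,1.5],"roll":0,"grip":0}]'
python3 -c "
from go import *
delta([.4984,-.2343,.025],11.6)
from bench import snapshot
import cv2
a=snapshot('side')[:,:,::-1];cv2.imwrite('pics/s10c.png',cv2.resize(a[320:440,290:410],None,fx=5,fy=5,interpolation=2))"
```

```text
time: 9.67
tool_pos: [0.4979, -0.2347, 0.0252]
ee_rot: [-1.572, -0.001, 0.203]
wrist_force: [0.2, -0.2, 0.6]
width: 0.0938
t 9.6667 tcp [ 0.4979 -0.2347  0.0252] stand xy -0.1929 -0.3584 yaw 11.64 F [ 0.2  -0.16  0.65] w 0.0938
slide mm [0.6 0.2 0.3] roll deg 0.0
```

View pics/s10c.png

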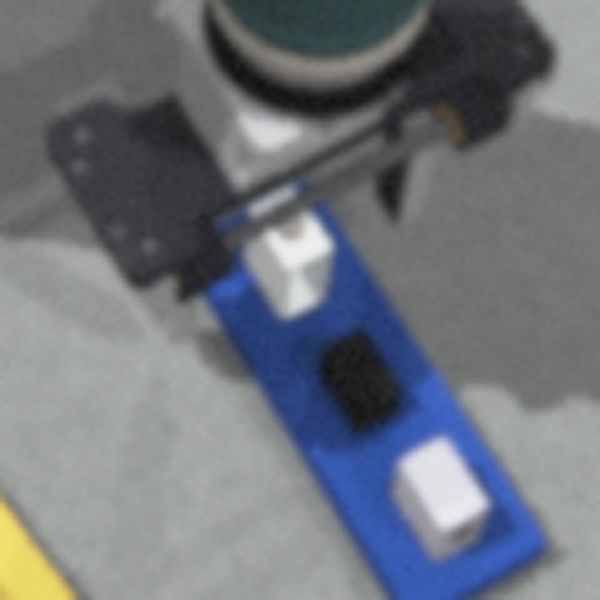

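The fingers straddle the cell, tips at about (200,325) and (395,215) in the crop, and the TCP is within 1 mm of the target. Closing on it now.

```bash
python3 -m creep '[{"slide":[0.5,0,0],"roll":0,"grip":1},{"slide":[0.5,0,0],"roll":0,"grip":1},{"slide":[0.5,0,0],"roll":0,"grip":1},{"slide":[0.5,0,0],"roll":0,"grip":1},{"slide":[0.5,0,0],"roll":0,"grip":1},{"slide":[0.5,0,0],"roll":0,"grip":1},{"slide":[0.5,0,0],"roll":0,"grip":1},{"slide":[0.5,0,0],"roll":0,"grip":1},{"slide":[0.5,0,0],"roll":0,"grip":1},{"slide":[0.5,0,0],"roll":0,"grip":1},{"slide":[0.5,0,0],"roll":0,"grip":1},{"slide":[0.5,0,0],"roll":0,"grip":1}]'
```

```text
time: 10.72
tool_pos: [0.4979, -0.2343, 0.0244]
ee_rot: [-1.571, -0.0, 0.203]
wrist_force: [-0.3, 0.1, -0.6]
width: 0.0198
```

Opening is 19.8 mm, which matches the 20 mm cell. Lifting straight up.

```bash
python3 -m creep '[{"slide":[0,-5,0],"roll":0,"grip":1},{"slide":[0,-12,0],"roll":0,"grip":1},{"slide":[0,-20,0],"roll":0,"grip":1},{"slide":[0,-32,0],"roll":0,"grip":1},{"slide":[0,-45,0],"roll":0,"grip":1},{"slide":[0,-65,0],"roll":0,"grip":1},{"slide":[0,-85,0],"roll":0,"grip":1},{"slide":[0,-105,0],"roll":0,"grip":1},{"slide":[0,-125,0],"roll":0,"grip":1},{"slide":[0,-145,0],"roll":0,"grip":1},{"slide":[0,-162,0],"roll":0,"grip":1},{"slide":[0,-172,0],"roll":0,"grip":1},{"slide":[0,-175,0],"roll":0,"grip":1},{"slide":[0,-175,0],"roll":0,"grip":1},{"slide":[0,-175,0],"roll":0,"grip":1}]'
python3 -c "
from go import *
delta([*stand(0,0),.2],8.8)
from bench import snapshot
import cv2
a=snapshot('side')[:,:,::-1];cv2.imwrite('pics/s11c.png',cv2.resize(a[260:440,270:430],None,fx=3.3,fy=3.3,interpolation=2))"
```

```text
time: 11.97
tool_pos: [0.4975, -0.2341, 0.1987]
ee_rot: [-1.57, 0.001, 0.203]
wrist_force: [0.0, 0.0, -0.4]
width: 0.0199
t 11.9667 tcp [ 0.4975 -0.2341  0.1987] stand xy -0.1932 -0.3578 yaw 11.65 F [ 0.01  0.05 -0.42] w 0.0199
slide mm [210.7  -1.1 347.7] roll deg 2.8
```

View pics/s11c.png

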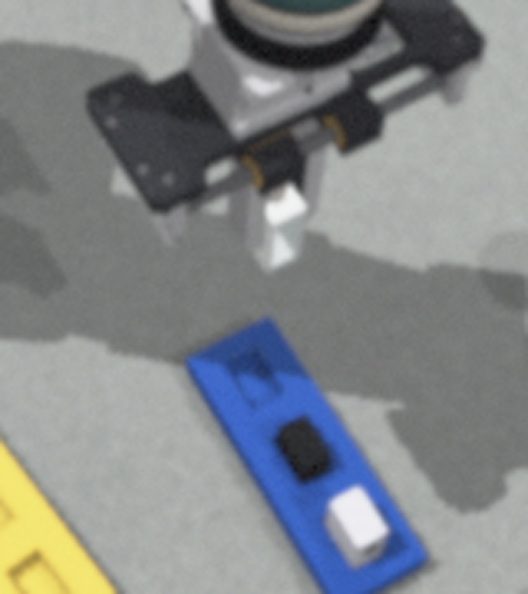

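The pocket is empty and the cell hangs upright between the fingers at crop (280,235). Carrying it to above the gap.

```bash
python3 -m creep '[{"slide":[4,0,7],"roll":0,"grip":1},{"slide":[13,0,21],"roll":0,"grip":1},{"slide":[25,0,41],"roll":0.5,"grip":1},{"slide":[38,0,62],"roll":0.5,"grip":1},{"slide":[51,0,84],"roll":1,"grip":1},{"slide":[65,0,107],"roll":1,"grip":1},{"slide":[79,0,130],"roll":1,"grip":1},{"slide":[93,0,153],"roll":1.5,"grip":1},{"slide":[107,0,176],"roll":1.5,"grip":1},{"slide":[121,0,199],"roll":1.5,"grip":1},{"slide":[135,0,222],"roll":2,"grip":1},{"slide":[149,0,245],"roll":2,"grip":1},{"slide":[163,0,268],"roll":2,"grip":1},{"slide":[176,0,291],"roll":2.5,"grip":1},{"slide":[188,0,311],"roll":2.8,"grip":1},{"slide":[198,0,328],"roll":2.8,"grip":1},{"slide":[206,0,340],"roll":2.8,"grip":1},{"slide":[210,0,346],"roll":2.8,"grip":1},{"slide":[211,0,348],"roll":2.8,"grip":1},{"slide":[211,0,348],"roll":2.8,"grip":1}]'
python3 -m creep '[{"slide":[0,0,0],"roll":0,"grip":1},{"slide":[0,0,0],"roll":0,"grip":1},{"slide":[0,0,0],"roll":0,"grip":1}]'
python3 -c "
from go import *
delta([*stand(0,0),.0835],8.8)
from bench import snapshot
import cv2
for n in('side','top'): cv2.imwrite(f'pics/{n}12.png',snapshot(n)[:,:,::-1])
a=cv2.imread('pics/side12.png');cv2.imwrite('pics/s12c.png',cv2.resize(a[120:280,270:430],None,fx=3.7,fy=3.7,interpolation=2))"
```

```text
time: 13.68
tool_pos: [0.6341, 0.1491, 0.1989]
ee_rot: [-1.571, 0.001, 0.155]
wrist_force: [0.0, -0.2, -0.3]
width: 0.0199
time: 13.93
tool_pos: [0.6342, 0.1481, 0.1998]
ee_rot: [-1.571, -0.0, 0.153]
wrist_force: [-0.0, 0.2, -0.6]
width: 0.0198
t 13.9333 tcp [0.6342 0.1481 0.1998] stand xy 0.0004 -0.001 yaw 8.77 F [-0.04  0.19 -0.56] w 0.0198
slide mm [ -0.4 116.3   1. ] roll deg -0.0
```

View pics/s12c.png

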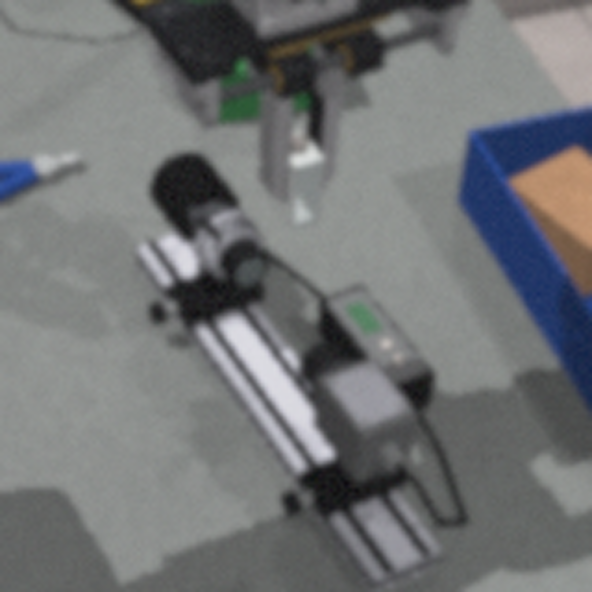

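The cell, bottom at about (300,215) in the crop, hangs over the gap square to the beam, with both lenses clear of it. The TCP is within 1 mm of the stand axis. Descending.

```bash
python3 -m creep '[{"slide":[0,4,1],"roll":0,"grip":1},{"slide":[0,12,1],"roll":0,"grip":1},{"slide":[0,24,1],"roll":0,"grip":1},{"slide":[0,36,1],"roll":0,"grip":1},{"slide":[0,48,1],"roll":0,"grip":1},{"slide":[0,60,1],"roll":0,"grip":1},{"slide":[0,72,1],"roll":0,"grip":1},{"slide":[0,84,1],"roll":0,"grip":1},{"slide":[0,96,1],"roll":0,"grip":1},{"slide":[0,106,1],"roll":0,"grip":1},{"slide":[0,112,1],"roll":0,"grip":1},{"slide":[0,115,1],"roll":0,"grip":1},{"slide":[0,116,1],"roll":0,"grip":1},{"slide":[0,116,1],"roll":0,"grip":1},{"slide":[0,116,1],"roll":0,"grip":1},{"slide":[0,116,1],"roll":0,"grip":1}]'
python3 -c "
from go import *
delta([*stand(0,0),.0835],8.8)
from bench import snapshot
import cv2
for n in('side','top'): cv2.imwrite(f'pics/{n}13.png',snapshot(n)[:,:,::-1])
a=cv2.imread('pics/side13.png');cv2.imwrite('pics/s13c.png',cv2.resize(a[150:270,290:410],None,fx=5,fy=5,interpolation=2))
from h import *
C=[[*stand(x,y),z] for z in(.065,.115) for x,y in((-.01,-.015),(.01,-.015),(.01,.015),(-.01,.015))]
print('cell',((proj('side',C)-[290,150]+.5)*5).round(0).tolist())
print('lens',((proj('side',[[*stand(0,.045),.09],[*stand(0,-.045),.09]])-[290,150]+.5)*5).round(0).tolist())
"
```

```text
time: 15.37
tool_pos: [0.6347, 0.1502, 0.0845]
ee_rot: [-1.571, -0.002, 0.154]
wrist_force: [0.8, -1.0, -1.2]
width: 0.0199
t 15.3667 tcp [0.6347 0.1502 0.0845] stand xy 0.0012 0.001 yaw 8.85 F [ 0.84 -0.95 -1.24] w 0.0199
slide mm [-1.2  1.  -1. ] roll deg 0.0
cell [[279.0, 337.0], [314.0, 324.0], [285.0, 285.0], [250.0, 298.0], [284.0, 265.0], [320.0, 252.0], [290.0, 213.0], [254.0, 226.0]]
lens [[241.0, 218.0], [330.0, 336.0]]
```

View pics/s13c.png

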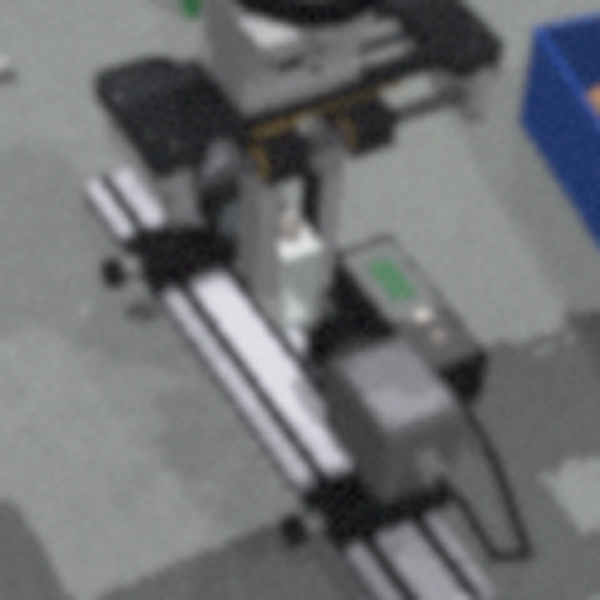

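View pics/top13.png

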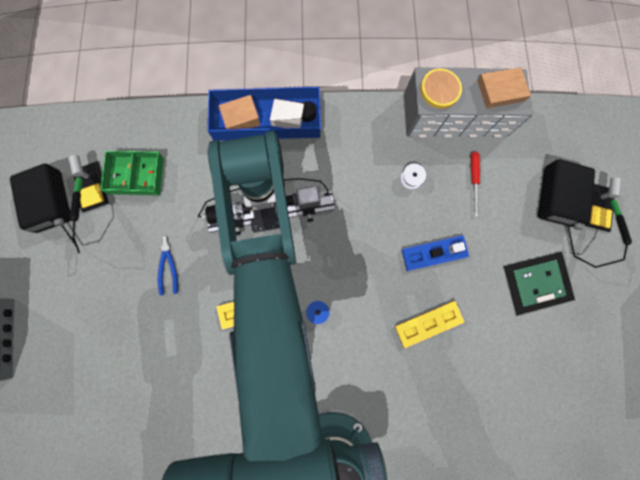

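The cell's near top edge runs from about (280,262) to (325,245) in the crop, against a predicted (284,265)–(320,252). The cell stands clear of the receiver nose. The other pieces appear unmoved in the top view. I'll trim 1 mm and let it settle.

```bash
python3 -m creep '[{"slide":[-0.5,0.5,-0.5],"roll":0,"grip":1},{"slide":[-1,1,-1],"roll":0,"grip":1},{"slide":[-1,1,-1],"roll":0,"grip":1},{"slide":[-1,1,-1],"roll":0,"grip":1},{"slide":[-1,1,-1],"roll":0,"grip":1},{"slide":[-1,1,-1],"roll":0,"grip":1}]'
python3 -c "
from go import *
from bench import snapshot
import cv2
from h import *
delta([*stand(0,0),.0835],8.8)
snapshot('top')
delta([*stand(0,0),.0835],8.8)
a=snapshot('side')[:,:,::-1]
cv2.imwrite('pics/s14c.png',cv2.resize(a[180:230,320:370],None,fx=12,fy=12,interpolation=2))
C=[[*stand(x,y),z] for z in(.065,.115) for x,y in((-.01,-.015),(.01,-.015))]
print(((proj('side',C)-[320,180]+.5)*12).round(0).tolist())
b=cv2.imread('pics/top0.png').astype(int);c=cv2.imread('pics/top13.png').astype(int)
"
```

```text
time: 15.97
tool_pos: [0.6333, 0.149, 0.0825]
ee_rot: [-1.571, -0.0, 0.154]
wrist_force: [0.0, 0.0, -0.5]
width: 0.02
t 15.9667 tcp [0.6333 0.149  0.0825] stand xy -0.0004 0.0 yaw 8.84 F [ 0.01  0.05 -0.53] w 0.02
slide mm [ 0.4 -1.  -0. ] roll deg 0.0
t 16.0167 tcp [0.6333 0.149  0.0825] stand xy -0.0004 0.0 yaw 8.84 F [-0.37 -0.34 -0.22] w 0.0196
slide mm [ 0.4 -1.  -0. ] roll deg 0.0
[[309.0, 450.0], [395.0, 418.0], [321.0, 276.0], [409.0, 245.0]]
```

View pics/s14c.png

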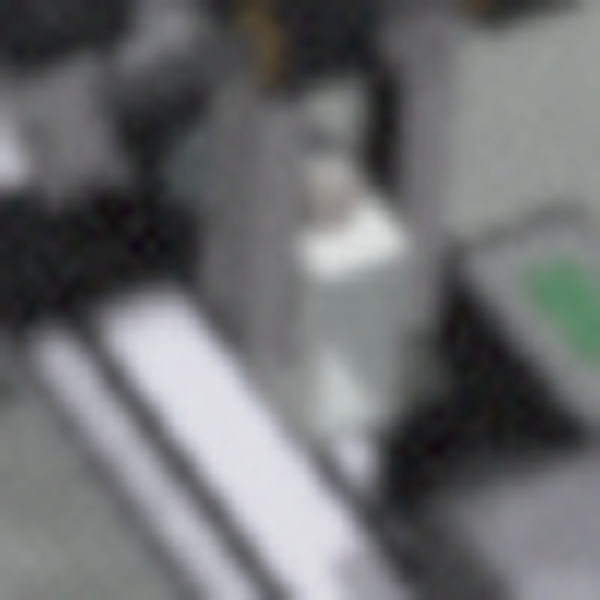

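The near window's top edge is at about (308,272)–(408,242) and its bottom edge at about (313,437)–(392,422). Predicted values are (321,276)–(409,245) and (309,450)–(395,418), so both agree to about 1 original pixel. The cell is upright, square and still, so I'm handing in.

```bash
python3 -c "
from bench import ticket,robot
print(ticket.close_job())
o=robot.get_obs();print(o['time'],o['tool_pos'],o['width'])"
```

```text
the job is handed in; nothing more can be done
None
the job is handed in; nothing more can be done
```

The job is handed in at about 16 s with the ring locked and the cell held in the light path; `close_job` gave no verdict.

- **Lock ring:** I pushed the lever over with the shut fingers until the force rose to 14 N with no further motion. Both views then showed it at the predicted 0.6 rad locked position. The joint angle itself can't be read, so this rests on the force and the pictures.
- **Cell:** I gripped it on its two frosted faces (opening 19.8–20 mm), lifted it out of the rack and lowered it into the gap between the lenses. I took the frosted-face forces from the fixed grip setting, since finger force isn't reported.
- **Last checks:**
  - Measured against my camera estimate of the beam centre, the TCP is within 0.5 mm sideways and along the beam. The height is about 1 mm low and the yaw 0.04° off.
  - The cell's edges in the side view fall about 1 pixel (about 2 mm) from where they should be, and the wrist forces are near zero.
  - By eye in the top view, the other pieces had not moved.
- **One mismatch:** the lever push ended about 8 mm further along than I had calculated, which I put down to finger tips thinner than I assumed.

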